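# Knock a stuck soap bar out of its wooden mould

## Robot

A 6-joint arm with a two-finger parallel gripper is mounted at the origin on the work surface. World frame = base frame: x ahead of the robot, y to its left, z up, the work surface at z = 0. Lengths are in mm, angles in rad, forces in N, time in s.
With the tool pointing down it reaches from about 325 to 850 mm from the base axis. Payload 4.4 kg.
Tool frame: the origin (TCP) lies midway between the tips of the shut fingers; the grasp point (between the pads) lies 19 mm behind it (bot.tcp_to_grasp is the distance from the TCP to the grasp point, in mm); z points along the fingers, y is the line along which they close (so a half turn about z gives the same grasp; the last joint's range is limited). The gripper opens to 94 mm and grips with 3 to 60 N. Pads are 16 mm wide; open, the fingers measure 119 mm over their backs; the gripper's body (75 mm by 177 mm) begins 78 mm behind the grasp point.
Start: joints at [-1.492, 0.207, 1.542, -0, 1.393, -0.15], TCP at [130.962, -559.889, 205.447] pointing down, gripper open.
Joint ranges: [-2.73, 2.73], [-0.86, 2.22], [0.23, 2.46], [-1.11, 4.25], [0.08, 2.63], [-2.82, 2.82]. Speed limits (rad/s): [2.79, 2.79, 3.14, 3.14, 3.14, 3.14].

## Interface

Orientations are given as a rotation vector (axis times angle).
In Python, from cell import telemetry, optics, ticket, finder, bot gives the robot as it stands.
- The arm moves only by the tool apply_moves, never from a script. Its arguments are lists of equal length, an entry for each row: "xyz": the shift along the tool's x, y, z scaled (see below), a list of three; "delta_rot": the turn, a rotation vector about the tool's x, y, z scaled (see below), a list of three; "hand": the closure, from -1 (fully open) to 1 (shut), so that 0 is half open. In form: {"xyz": [[tx, ty, tz], ...], "delta_rot": [[ax, ay, az], ...], "hand": [hand, ...]}. A call has exactly 5 rows; each row shifts and turns the commanded pose from where the row before left it, along the tool's axes as they then stand; what a row does not reach is not made up. The controller multiplies each number of a shift by 5 cm and each number of a turn by 4 degrees. A row lasts 1/10 s, in which the tool goes at most 50 mm and 8.59 degrees, less where a joint would pass 70% of its speed; a pose out of reach is approached as far as the arm can. A call with a number of a shift or a turn outside -1 to 1 is refused whole. A call with a gripper value outside its range is refused whole. The fingers move at their own pace and stop on an object; "squeeze" is the grip in N (left out, the last holds). Time passes only in rows, so rows that do not move let the fingers close, or fill a call up. It gives the time, the measured TCP pose, the force, the opening and the grip force at its end, in the units of the state.
- telemetry.get_state(): the state, without advancing time (a new reading comes with each control period).
- optics.read_camera(name): name is "scene" or "top" or "wrist"; returns a dict with "img" (400x640x3 uint8, red, green, blue), "K" (3x3 intrinsics, pixels), "R" (3x3) and "t" (3): a world point X has camera coordinates R X + t. Camera axes: x right, y down, z forward; pixel columns grow to the right and rows downward; lengths in mm; the calibration is good to about 2 mm. A picture is of the moment at which its call begins. There is no depth.
- ticket.job_done(): hands the job in; it is judged then, once.
Trained networks look in a picture, given as the dict that the camera call returned (one of the last four; its "shot" number tells which), for a name from the list of things; names that differ only in an ending like _2 or _b are one class to them, and where a whole thing is asked for, a point or a joint stands for the part that bears it (a point fixed in the world has none). Each returns a list of dicts, best first, with "confidence" (0 to 1); they miss things now and then, are a little off and sometimes report something else, mostly with a low value. They report only what shows in the picture. A call takes as long as a camera call. They do not tell look-alikes from the thing itself.
- finder.boxes_of(name, picture): "point" ([row, column] in pixels, amid what is visible of it).
- finder.regions_of(name, picture): "region" (400x640 bool, what is visible of it) and "point" ([row, column] in pixels, amid what is visible of it).
The state is a dict: "clock": time; "joint_positions": joint angles; "joint_velocities": joint speeds; "joint_efforts": joint torques, N m; "tcp_pos": TCP position; "tool_rot": TCP orientation; "ft_force": force on the tool from outside, world axes, zero at the start; "moment": the same for the moment, N m; "finger_gap": opening from 0.0 (shut) to 1.0 (fully open); "grasp_force": force on a finger pad.
Only numpy, scipy, OpenCV 4.12 (cv2) and the standard library are available. Lean on these libraries where they do the work, as an engineer would, in place of code of your own. Each camera call takes 0.05 s, during which the arm holds its last target. There are 200 camera calls.

## Task

The soap bar is stuck in the wooden mould. Pick up the C-shaped knockout, slide its rod under the mould, feel from below for the off-centre hole in the mould's floor and gently push the rod up through it until about half of the bar's height stands out of the mould, still held upright in it. Then draw the knockout out from under the mould and leave it standing on the table clear of the mould, leaving the jar, tape roll and amber bottle alone.

Things in the scene. Friction and masses are not known exactly. Their poses are not given: they have to be found in the camera images.
- mould: Light-wood soap mould fixed to the table, 84 (x) x 126 (y) x 120 mm tall; origin on the table under its centre, z up. It stands on two end walls (|y| from 53 to 63 mm). The space below, 75 mm high and 106 mm wide, is open to its own -x and +x: the knockout goes in from the -x side, its x along the mould's x, spine staying outside, grip bar passing over the mould.
- mould_underside (a point): Mid-point of the underside of the mould's 8 mm floor plate, 75 mm above the table. The plate is spring-seated: it gives 1 mm per 3 N for 3 mm, then bears on the bar. It has one through hole, 16 mm diameter, centred 9 mm from this point; the plate lies turned any way round, so in which direction is not seen or measured: feel for it, lightly. Over 25 N between knockout and mould spoils it.
- rim (a point): Centre of the top of the 34 mm deep cavity, 120 mm above the table. Springy white liners on its long sides grip the soap bar: pushing it up takes about 8 to 22 N, and it stays at whatever height it is left. The end walls are waxed and guide it.
- soap: Cream-coloured soap bar 44 (x) x 72 (y) x 34 mm tall, about 110 g, flush with the mould's rim at the start. Origin at the centre of its underside, 86 mm above the table while it is stuck, resting on ledges 3 mm above the floor plate.
- knockout: Loose C-shaped steel knockout, 350 g, standing on the table. Origin on its underside directly below the rod; x points from the spine to the rod, z up. Foot: round pad, 30 mm diameter and 10 mm high, joined by a 14 mm wide, 10 mm high bar to an 80 mm wide crosspiece (x from -89 to -67 mm) that carries the upright spine (x from -84 to -72 mm).
- rod_tip (a point): Centre of the flat tip of the upright rod, 45 mm above the knockout's underside. The rod is 10 mm in diameter, with a 1 mm chamfer, and stands 35 mm out of the pad: the pad would meet the underside of the mould with the bar raised by 24 mm.
- grip (a point): Point right above the rod on the level grip bar, 156 mm above the knockout's underside: grip here, fingers closing along the knockout's y; it nearly balances. The bar is 14 mm wide and 16 mm high (148 to 164 mm), and runs along x from the spine to 45 mm past this point, then a round weight 26 mm thick to 75 mm.
- jar: Bystander: glass jar with brass lid, 72 mm diameter, about 85 mm tall; origin at its underside
- tape: Bystander: roll of green tape lying flat, 60 mm diameter, 18 mm high; origin at its underside
- amber: Bystander: small amber bottle, 44 mm diameter, 90 mm tall; origin at its underside
Not all that is in view belongs to the job. Of the things like the soap, leave any that is blue, pink or purple; of the rest the larger one is meant.

How it is judged (in metres and radians):
On the way:
1. the rod, up through the floor's hole, has raised the bar by at least 12 mm (z of soap in the frame of mould above 0.098 m and z of rod_tip in the frame of mould above 0.095 m and horizontal distance between rod_tip and mould below 0.018 m and contact force between knockout and soap above 0.3 N), for 0.1 s.
At the end, for the whole second after the job is handed in: The soap bar stands 12 to 26 mm out of the mould, still in its cavity (within 8 mm of the axis), upright to 0.2 rad and at rest; the knockout stands upright on the table at rest, its rod more than 70 mm from the mould's axis and not touching the mould (z of soap in the frame of mould between 0.098 and 0.112 m and horizontal distance between soap and mould below 0.008 m and angle between soap's own z axis and vertical below 0.2 rad and linear speed of each of soap, knockout below 0.02 m/s and horizontal distance between knockout and mould above 0.07 m and height (world z) of knockout below 0.004 m and angle between knockout's own z axis and vertical below 0.06 rad and contact force between knockout and mould below 0.3 N).
It fails at once if the knockout is pressed against the mould with more than 25 N (contact force between knockout and mould above 25 N).
It fails at once if the soap comes right out of the mould or is tipped (z of soap in the frame of mould above 0.119 m or angle between soap's own z axis and vertical above 0.4 rad).
It fails at once if the jar, tape roll or amber bottle is moved by more than 20 mm (distance of any of jar, tape, amber from where it was at the start of the episode above 0.02 m).
It also fails if it takes over 72 s, if anything falls off the work surface, if the arm or the gripper's body presses on something with over 40 N, if the wrist force passes 120 N, or if a joint passes its speed limit or range.

## Working session

There is one attempt and no reset: what is moved stays moved. The work goes in short steps, Python scripts to look and compute and a tool call to move; the robot and the scene stay as the last step left them, time stands still between calls to the robot, and variables do not carry over. Pictures are saved under pics/ and viewed, at most 10 in all, crops included, and the job is handed in when it is done.

Besides the shell and the picture viewer there is one more tool, called after "Call:" by a JSON object that holds its "api" and its "payload", one argument or row to a line. apply_moves: Moves the arm, as the interface text tells. Shifts and turns lie within -1 to 1; 1 stands for 5 cm of shift or 4 degrees of turn. Its arguments: {"type":"object","properties":{"xyz":{"type":"array"},"delta_rot":{"type":"array"},"hand":{"type":"array"},"squeeze":{"type":"number"}},"required":["xyz","delta_rot","hand"]}

```bash
ls; mkdir -p pics; cat > h.py <<'E'
import numpy as np, cv2
from scipy.spatial.transform import Rotation as Ro
from cell import telemetry, optics, ticket, finder, bot
def ray(p,u,v,z):
    K,R,t=[np.array(p[k],float) for k in("K","R","t")]
    c=-R.T@t; d=R.T@np.linalg.solve(K,[u,v,1]); return c+d*(z-c[2])/d[2]
def proj(p,X):
    K,R,t=[np.array(p[k],float) for k in("K","R","t")]
    q=(R@np.array(X,float).T).T+t; q=q@K.T; return q[...,:2]/q[...,2:]
E
python3 - <<'E'
from h import *
ims=[]
for n in("scene","top"):
    p=optics.read_camera(n); ims.append(p["img"])
    print(n,p["K"],np.array(p["R"]).round(3).tolist(),p["t"])
    for k,z in(("mould",120),("soap",120),("knockout",100),("grip",164),("jar",85),("tape",18),("amber",90)):
        for r in finder.boxes_of(k,p)[:4]:
            y,x=r["point"]; print(k,round(x),round(y),round(r["confidence"],2),ray(p,x,y,z).round())
    cv2.imwrite(f"pics/{n}0.png",p["img"][:,:,::-1])
E
```

```text
pics
scene [[372.57093818   0.         319.95287511]
 [  0.         372.57093818 205.73797486]
 [  0.           0.           1.        ]] [[-0.77, 0.638, 0.015], [0.433, 0.539, -0.723], [-0.469, -0.55, -0.691]] [ 503.9303758  -143.45257606 1155.9757702 ]
mould 311 186 0.7 [ 582. -124.  120.]
soap 253 216 0.82 [ 739. -127.  120.]
soap 464 248 0.68 [462. 212. 120.]
soap 313 171 0.65 [ 541. -166.  120.]
soap 381 212 0.57 [514.  38. 120.]
knockout 458 245 0.71 [446. 193. 100.]
grip 460 246 0.86 [504. 219. 164.]
jar 277 273 0.73 [771.   6.  85.]
tape 304 156 0.54 [ 438. -339.   18.]
amber 223 186 0.79 [ 727. -286.   90.]
top [[456.47002833   0.         322.26605939]
 [  0.         456.47002833 195.89604477]
 [  0.           0.           1.        ]] [[0.01, -1.0, -0.015], [-0.996, -0.009, -0.087], [0.086, 0.016, -0.996]] [ -75.63519416  599.88560552 1032.84459268]
mould 354 212 0.75 [ 560. -139.  120.]
soap 305 270 0.71 [436. -37. 120.]
soap 385 157 0.68 [ 677. -204.  120.]
soap 363 219 0.62 [ 545. -157.  120.]
soap 357 276 0.55 [ 427. -144.  120.]
knockout 185 246 0.83 [484. 222. 100.]
grip 188 247 0.63 [484. 195. 164.]
grip 304 130 0.17 [724. -34. 164.]
jar 303 131 0.64 [739. -26.  85.]
tape 426 276 0.82 [ 418. -310.   18.]
amber 446 157 0.79 [ 682. -341.   90.]
```

View pics/top0.png

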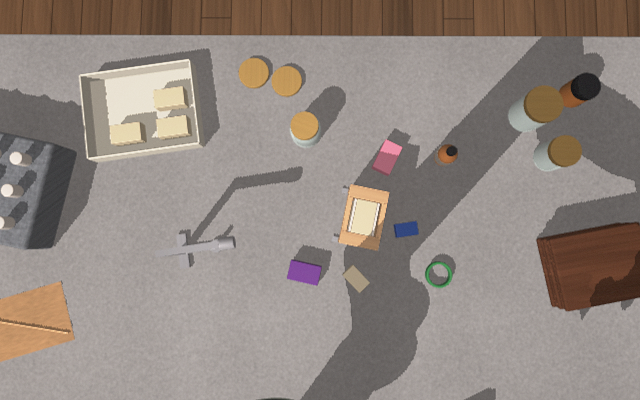

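View pics/scene0.png

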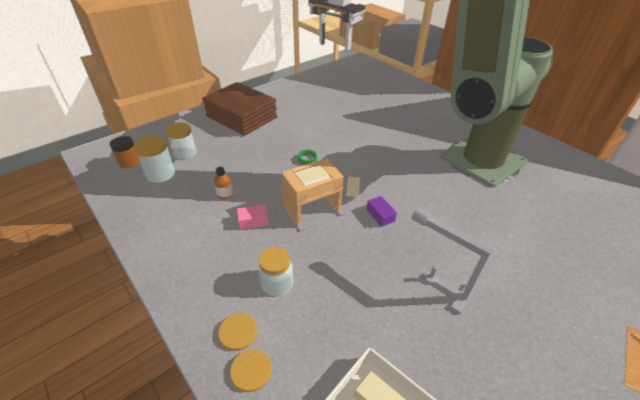

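The soap meant is the cream bar in the mould (top view 363,218), which is the largest of the non-excluded colours. The small tan block at (357,279) and the tray soaps near (170,98), (172,127) and (125,133) are look-alikes; blue, pink and purple are excluded. Next I'll fit poses from silhouettes and check an enlarged crop.

```bash
cat >> h.py <<'E'
from scipy.optimize import minimize
def box(x0,x1,y0,y1,z0,z1): return np.array([[x,y,z] for x in(x0,x1) for y in(y0,y1) for z in(z0,z1)],float)
def cyl(cx,r,z0,z1): return np.array([[cx+r*np.cos(a),r*np.sin(a),z] for a in np.arange(0,6.28,.4) for z in(z0,z1)])
MOULD=[box(-42,42,-63,63,83,120),box(-42,42,-63,-53,0,120),box(-42,42,53,63,0,120)]
KN=[cyl(0,15,0,10),box(-70,0,-7,7,0,10),box(-89,-67,-40,40,0,10),box(-84,-72,-7,7,0,164),box(-84,45,-7,7,148,164),box(45,75,-13,13,143,169),cyl(0,5,10,45)]
def sil(parts,pose,p,z=0,S=4):
    x,y,a=pose; c,s=np.cos(a),np.sin(a); m=np.zeros((400*S,640*S),np.uint8)
    for b in parts:
        w=b@np.array([[c,s,0],[-s,c,0],[0,0,1]])+[x,y,z]
        cv2.fillConvexPoly(m,cv2.convexHull(((proj(p,w)+.5)*S).astype(np.float32)).astype(np.int32),255)
    return cv2.resize(m,(640,400),interpolation=cv2.INTER_AREA)/255.
def fit(parts,pose,views,z=0):
    def cost(q):
        P=[q[0]*10,q[1]*10,q[2]*.1]; e=0
        for p,reg in views:
            m=sil(parts,P,p,z); e+=1-np.minimum(m,reg).sum()/np.maximum(m,reg).sum()
        return e
    x0=np.array([pose[0]/10,pose[1]/10,pose[2]*10])
    r=minimize(cost,x0,method="Nelder-Mead",options=dict(initial_simplex=[x0]+[x0+d for d in np.eye(3)*1.5],xatol=.005,fatol=1e-4,maxiter=150))
    return np.array([r.x[0]*10,r.x[1]*10,r.x[2]*.1]),r.fun
def overlay(img,parts,pose,p,z=0):
    m=(sil(parts,pose,p,z)>.5).astype(np.uint8); im=img.copy()
    cv2.drawContours(im,cv2.findContours(m,0,1)[0],-1,(255,0,0),1); return im
E
python3 - <<'E'
from h import *
V={}
P={n:optics.read_camera(n) for n in("scene","top")}
poses={}
for k,parts,g in(("mould",MOULD,(560,-140,-1.45)),("knockout",KN,(484,200,-1.5))):
    vs=[]
    for n,p in P.items():
        r=finder.regions_of(k,p); print(k,n,[(round(a["confidence"],2),a["region"].sum()) for a in r[:3]])
        vs.append((p,r[0]["region"].astype(float)))
    for sub in(vs,vs[:1],vs[1:]):
        q,f=fit(parts,g,sub); print(k,q.round(3),round(f,3)); poses.setdefault(k,q)
crops=[]
for n,(a,b,c,d) in(("top",(170,300,150,310)),("top",(170,300,300,460)),("scene",(140,240,240,363)),("scene",(190,320,385,545))):
    im=P[n]["img"].copy()
    for k,parts in(("mould",MOULD),("knockout",KN)):
        if (n,a) in(("top",170),) : im=overlay(im,parts,poses[k],P[n]) if k=="knockout" else im
    crops.append(cv2.resize(im[a:b,c:d],(390,290),interpolation=cv2.INTER_CUBIC))
cv2.imwrite("pics/c1.png",np.vstack([np.hstack(crops[:2]),np.hstack(crops[2:])])[:,:,::-1])
E
```

```text
mould scene [(0.73, np.int64(2336))]
mould top [(0.76, np.int64(1754))]
mould [ 550.634 -159.467   -1.772] 0.527
mould [ 551.841 -159.681   -1.767] 0.186
mould [ 549.827 -158.62    -1.771] 0.33
knockout scene [(0.68, np.int64(2012)), (0.54, np.int64(350))]
knockout top [(0.55, np.int64(1052))]
knockout [484.097 178.994  -1.408] 0.213
knockout [484.193 178.424  -1.404] 0.11
knockout [484.093 179.111  -1.407] 0.096
```

View pics/c1.png

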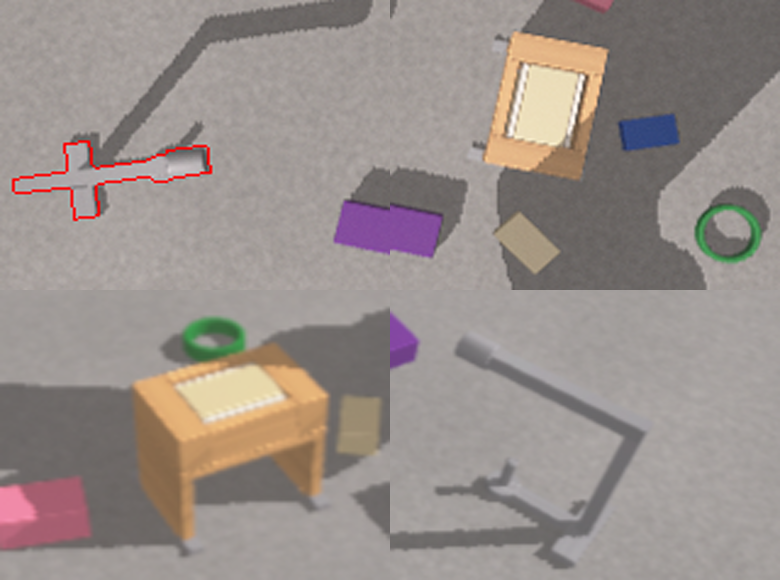

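The crop confirms it: the cream bar with white liners sits in the mould. The mould has two small base tabs on its +y side, at the walls, and the knockout overlay fits well. The mould mask was missing the soap, so I'll refit it filled.

```bash
python3 - <<'E'
from h import *
P={n:optics.read_camera(n) for n in("scene","top")}
vs=[]
for n,p in P.items():
    m=finder.regions_of("mould",p)[0]["region"].astype(np.uint8)
    c=max(cv2.findContours(m,0,1)[0],key=cv2.contourArea); m=m*0; cv2.drawContours(m,[c],-1,1,-1)
    m=cv2.morphologyEx(m,cv2.MORPH_OPEN,np.ones((5,5),np.uint8))
    s=[r for r in finder.regions_of("soap",p)]
    vs.append((p,m.astype(float)))
    for r in s:
        y,x=r["point"]
        if abs(x-(313 if n=="scene" else 363))<6: print("soap",n,ray(p,x,y,120).round(1))
out=[]
for sub in(vs,vs[:1],vs[1:]):
    q,f=fit(MOULD,(555,-155,-1.72),sub); print(q.round(3),round(f,3)); out.append(q)
q=out[0]
im=[cv2.resize(overlay(P[n]["img"],MOULD,q,P[n])[a:b,c:d],(390,300),interpolation=cv2.INTER_CUBIC) for n,(a,b,c,d) in(("top",(170,270,300,430)),("scene",(140,240,250,380)))]
cv2.imwrite("pics/c2.png",np.hstack(im)[:,:,::-1])
s=telemetry.get_state(); print(s["clock"],s["tcp_pos"],Ro.from_rotvec(s["tool_rot"]).as_matrix().round(3).tolist(),s["finger_gap"],bot.tcp_to_grasp)
E
```

```text
soap top [ 547.2 -159.9  120. ]
[ 550.658 -159.062   -1.77 ] 0.112
[ 551.155 -157.981   -1.768] 0.055
[ 549.895 -159.036   -1.762] 0.054
1.4 [ 130.96223071 -559.87368891  205.43113623] [[0.974, 0.228, -0.0], [0.228, -0.974, 0.0], [0.0, -0.0, -1.0]] 1.001366460501859 18.8
```

View pics/c2.png

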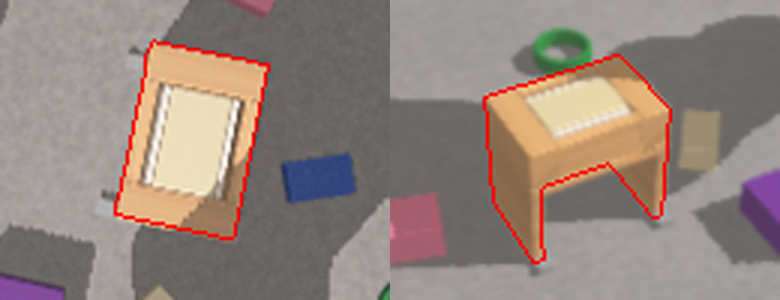

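Mould at (550.7, -159.1, yaw -1.77), knockout at (484.1, 179.0, yaw -1.406). Next I'll swing in an arc above the knockout.

Call:
{"api": "apply_moves", "payload": {
  "xyz": [
    [0.81, -0.144, -0.3],
    [0.81, -0.144, -0.3],
    [0.81, -0.144, -0.2],
    [0.81, -0.144, 0],
    [0.81, -0.144, 0]
  ],
  "delta_rot": [
    [0, 0, -0.98],
    [0, 0, -0.98],
    [0, 0, -0.98],
    [0, 0, -0.98],
    [0, 0, -0.98]
  ],
  "hand": [-1, -1, -1, -1, -1]
}}

```text
clock: 1.9
tcp_pos: [307.7, -453.7, 246.2]
tool_rot: [3.011, 0.89, 0.001]
ft_force: [0.4, -1.1, -0.0]
finger_gap: 1.003
grasp_force: 0.0
```

Call:
{"api": "apply_moves", "payload": {
  "xyz": [
    [0.81, -0.144, 0],
    [0.81, -0.144, 0],
    [0.81, -0.144, 0],
    [0.81, -0.144, 0],
    [0.81, -0.144, 0]
  ],
  "delta_rot": [
    [0, 0, -0.98],
    [0, 0, -0.98],
    [0, 0, -0.98],
    [0, 0, -0.98],
    [0, 0, -0.98]
  ],
  "hand": [-1, -1, -1, -1, -1]
}}

```text
clock: 2.4
tcp_pos: [437.0, -294.5, 245.6]
tool_rot: [2.817, 1.39, 0.0]
ft_force: [1.1, -0.4, 0.8]
finger_gap: 1.002
grasp_force: 0.0
```

Call:
{"api": "apply_moves", "payload": {
  "xyz": [
    [0.81, -0.144, 0],
    [0.81, -0.144, 0],
    [0.81, -0.144, 0],
    [0.81, -0.144, 0],
    [0.81, -0.144, 0]
  ],
  "delta_rot": [
    [0, 0, -0.98],
    [0, 0, -0.98],
    [0, 0, -0.98],
    [0, 0, -0.98],
    [0, 0, -0.98]
  ],
  "hand": [-1, -1, -1, -1, -1]
}}

```text
clock: 2.9
tcp_pos: [505.5, -101.5, 245.6]
tool_rot: [2.539, 1.849, 0.001]
ft_force: [-0.1, -0.7, 0.4]
finger_gap: 0.997
grasp_force: 0.0
```

Call:
{"api": "apply_moves", "payload": {
  "xyz": [
    [0.81, -0.144, 0],
    [0.81, -0.144, 0],
    [0.81, -0.144, 0],
    [0.81, -0.144, 0],
    [0.81, -0.144, 0]
  ],
  "delta_rot": [
    [0, 0, -0.98],
    [0, 0, -0.98],
    [0, 0, -0.98],
    [0, 0, -0.98],
    [0, 0, -0.98]
  ],
  "hand": [-1, -1, -1, -1, -1]
}}

```text
clock: 3.4
tcp_pos: [505.4, 103.3, 245.6]
tool_rot: [2.187, 2.254, 0.001]
ft_force: [1.4, 1.0, 0.3]
finger_gap: 1.003
grasp_force: 0.0
```

```bash
cat >> h.py <<'E'
def todo(x,y,z,kyaw):
    "tool-axis shift (units of 5cm) and turn (units of 4deg) to bring TCP there with tool x = -knockout x, level"
    s=telemetry.get_state(); R=Ro.from_rotvec(s["tool_rot"]); a=kyaw+np.pi
    T=Ro.from_matrix(np.array([[np.cos(a),np.sin(a),0],[np.sin(a),-np.cos(a),0],[0,0,-1]]))
    print("clock",s["clock"],"tcp",s["tcp_pos"].round(1) if hasattr(s["tcp_pos"],"round") else s["tcp_pos"],"F",np.round(s["ft_force"],1),
     "shift",(R.inv().apply(np.array([x,y,z])-s["tcp_pos"])/50).round(3),"turn",(np.degrees((R.inv()*T).as_rotvec())/4).round(3))
E
python3 -c "
from h import *
todo(484.1,179,200,-1.406)
p=optics.read_camera('wrist')
for k in('grip','knockout'):
  for r in finder.boxes_of(k,p)[:2]: y,x=r['point'];print(k,x,y,r['confidence'],ray(p,x,y,164 if k=='grip' else 100).round())
vs=[(p,finder.regions_of('knockout',p)[0]['region'].astype(float))]
print(fit(KN,(484,179,-1.406),vs))
print(proj(p,np.array([484.1,179,164])))
cv2.imwrite('pics/w1.png',overlay(p['img'],KN,(484.1,179,-1.406),p)[:,:,::-1])
"
```

```text
clock 3.4 tcp [505.4 103.3 245.6] F [1.4 1.  0.3] shift [ 1.525 -0.38   0.912] turn [ 9.000e-03 -1.000e-03 -1.929e+00]
grip 295.9 84.1 0.71 [485. 200. 164.]
knockout 296.9 85.2 0.66 [481. 203. 100.]
(array([482.28092912, 178.80764227,  -1.40547761]), np.float64(0.0677989113815668))
[294.97262502 113.2541166 ]
```

View pics/w1.png

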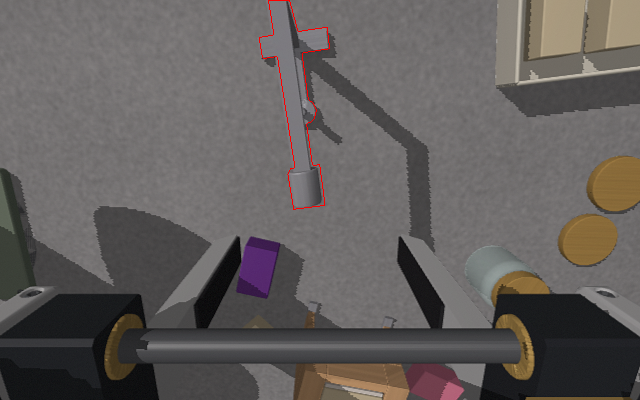

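Call:
{"api": "apply_moves", "payload": {
  "xyz": [
    [0.76, -0.19, 0.3],
    [0.76, -0.19, 0.3],
    [0, 0, 0.3],
    [0, 0, 0],
    [0, 0, 0]
  ],
  "delta_rot": [
    [0, 0, -0.96],
    [0, 0, -0.96],
    [0, 0, 0],
    [0, 0, 0],
    [0, 0, 0]
  ],
  "hand": [-1, -1, -1, -1, -1]
}}

```text
clock: 4.1
tcp_pos: [482.3, 175.0, 200.6]
tool_rot: [2.038, 2.391, -0.001]
ft_force: [-0.5, 0.3, -0.5]
finger_gap: 0.999
grasp_force: 0.0
```

```bash
python3 -c "
from h import *
todo(483.5,179,139,-1.406)"
```

```text
clock 4.1 tcp [482.3 175.  200.6] F [-0.5  0.3 -0.5] shift [0.077 0.036 1.231] turn [-0.003  0.007 -0.081]
```

Call:
{"api": "apply_moves", "payload": {
  "xyz": [
    [0.077, 0.036, 0.5],
    [0, 0, 0.5],
    [0, 0, 0.23],
    [0, 0, 0],
    [0, 0, 0]
  ],
  "delta_rot": [
    [0, 0, -0.08],
    [0, 0, 0],
    [0, 0, 0],
    [0, 0, 0],
    [0, 0, 0]
  ],
  "hand": [-1, -1, -1, -1, 1],
  "squeeze": 40
}}

```text
clock: 4.6
tcp_pos: [484.1, 179.9, 140.0]
tool_rot: [2.029, 2.397, 0.002]
ft_force: [-0.2, -0.7, 0.7]
finger_gap: 0.947
grasp_force: 0.0
```

Call:
{"api": "apply_moves", "payload": {
  "xyz": [
    [0, 0, 0],
    [0, 0, 0],
    [0, 0, 0],
    [0, 0, 0],
    [0, 0, 0]
  ],
  "delta_rot": [
    [0, 0, 0],
    [0, 0, 0],
    [0, 0, 0],
    [0, 0, 0],
    [0, 0, 0]
  ],
  "hand": [1, 1, 1, 1, 1]
}}

```text
clock: 5.1
tcp_pos: [483.1, 180.5, 139.2]
tool_rot: [2.028, 2.399, 0.0]
ft_force: [0.7, 0.5, -0.1]
finger_gap: 0.529
grasp_force: 0.0
```

Call:
{"api": "apply_moves", "payload": {
  "xyz": [
    [0, 0, 0],
    [0, 0, 0],
    [0, 0, 0],
    [0, 0, 0],
    [0, 0, 0]
  ],
  "delta_rot": [
    [0, 0, 0],
    [0, 0, 0],
    [0, 0, 0],
    [0, 0, 0],
    [0, 0, 0]
  ],
  "hand": [1, 1, 1, 1, 1]
}}

```text
clock: 5.6
tcp_pos: [482.9, 180.4, 138.9]
tool_rot: [-2.028, -2.399, 0.0]
ft_force: [-0.1, -0.1, -0.2]
finger_gap: 0.146
grasp_force: 40.0
```

Call:
{"api": "apply_moves", "payload": {
  "xyz": [
    [0, 0, -0.1],
    [0, 0, -0.1],
    [0, 0, -0.1],
    [0, 0, 0],
    [0, 0, 0]
  ],
  "delta_rot": [
    [0, 0, 0],
    [0, 0, 0],
    [0, 0, 0],
    [0, 0, 0],
    [0, 0, 0]
  ],
  "hand": [1, 1, 1, 1, 1]
}}

```text
clock: 6.1
tcp_pos: [483.1, 180.4, 154.1]
tool_rot: [2.028, 2.399, 0.0]
ft_force: [-0.4, -0.4, -4.2]
finger_gap: 0.146
grasp_force: 40.0
```

Call:
{"api": "apply_moves", "payload": {
  "xyz": [
    [-0.456, 0.18, 0],
    [-0.456, 0.18, 0],
    [-0.456, 0.18, 0],
    [-0.456, 0.18, 0],
    [-0.456, 0.18, 0]
  ],
  "delta_rot": [
    [0, 0, 0.52],
    [0, 0, 0.52],
    [0, 0, 0.52],
    [0, 0, 0.52],
    [0, 0, 0.52]
  ],
  "hand": [1, 1, 1, 1, 1]
}}

```text
clock: 6.6
tcp_pos: [538.6, 70.4, 153.6]
tool_rot: [-2.239, -2.203, 0.001]
ft_force: [0.3, -0.2, -3.3]
finger_gap: 0.145
grasp_force: 40.0
```

Call:
{"api": "apply_moves", "payload": {
  "xyz": [
    [-0.456, 0.18, 0],
    [-0.456, 0.18, 0],
    [-0.456, 0.18, 0],
    [-0.456, 0.18, 0],
    [-0.456, 0.18, 0]
  ],
  "delta_rot": [
    [0, 0, 0.52],
    [0, 0, 0.52],
    [0, 0, 0.52],
    [0, 0, 0.52],
    [0, 0, 0.52]
  ],
  "hand": [1, 1, 1, 1, 1]
}}

```text
clock: 7.1
tcp_pos: [573.3, -47.0, 153.5]
tool_rot: [-2.429, -1.991, 0.001]
ft_force: [-0.0, 0.1, -4.4]
finger_gap: 0.143
grasp_force: 40.0
```

Call:
{"api": "apply_moves", "payload": {
  "xyz": [
    [0, 0, 0],
    [0, 0, 0],
    [0, 0, 0],
    [0, 0, 0],
    [0, 0, 0]
  ],
  "delta_rot": [
    [0, 0, 0],
    [0, 0, 0],
    [0, 0, 0],
    [0, 0, 0],
    [0, 0, 0]
  ],
  "hand": [1, 1, 1, 1, 1]
}}

```text
clock: 7.6
tcp_pos: [573.1, -45.2, 153.9]
tool_rot: [-2.427, -1.995, 0.0]
ft_force: [-0.5, -0.4, -2.9]
finger_gap: 0.145
grasp_force: 40.0
```

```bash
python3 - <<'E'
from h import *
s=telemetry.get_state(); print(np.round(s["ft_force"],2),np.round(s["moment"],3))
todo(573.4,-46,154,-1.77)
P={n:optics.read_camera(n) for n in("scene","top")}
s=telemetry.get_state(); tp=np.array(s["tcp_pos"]); R=Ro.from_rotvec(s["tool_rot"]).as_matrix(); yaw=np.arctan2(R[1,0],R[0,0])-np.pi
print("kyaw tool",yaw)
vs=[(p,finder.regions_of("knockout",p)[0]["region"].astype(float)) for p in P.values()]
qs=[fit(KN,(tp[0],tp[1],yaw),v,15) for v in(vs,vs[:1],vs[1:])]
for q in qs:
    d=q[0][:2]-tp[:2]; c,sn=np.cos(yaw),np.sin(yaw); print(q[0].round(3),round(q[1],3),"rod-tcp along k:",round(c*d[0]+sn*d[1],1),round(-sn*d[0]+c*d[1],1))
im=[cv2.resize(overlay(P[n]["img"],KN,qs[0][0],P[n],15)[a:b,c:d],(400,300),interpolation=cv2.INTER_CUBIC) for n,(a,b,c,d) in(("top",(150,270,240,400)),("scene",(130,265,250,430)))]
cv2.imwrite("pics/c3.png",np.hstack(im)[:,:,::-1])
E
```

```text
[-0.52 -0.43 -2.93] [-0.053 -0.05   0.005]
clock 7.6 tcp [573.1 -45.2 153.9] F [-0.5 -0.4 -2.9] shift [-0.015  0.008 -0.002] turn [-0.003 -0.002  0.064]
kyaw tool -1.7658347452427625
[574.082 -47.953  -1.764] 1.067 rod-tcp along k: 2.3 1.3
[573.853 -47.735  -1.769] 0.185 rod-tcp along k: 2.2 1.0
[570.437 -45.212  -1.728] 0.879 rod-tcp along k: 0.3 -2.8
```

View pics/c3.png

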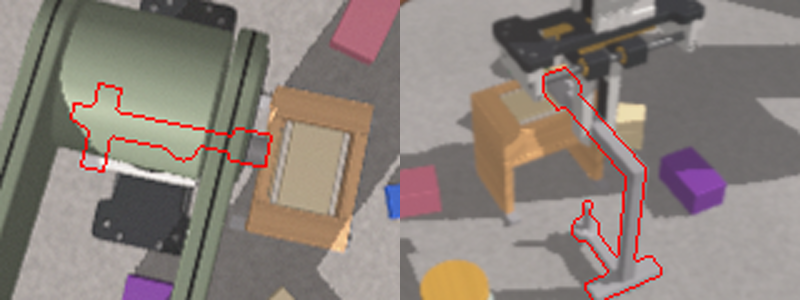

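Call:
{"api": "apply_moves", "payload": {
  "xyz": [
    [-0.4, 0.01, 0],
    [-0.5, 0, 0],
    [-0.5, 0, 0],
    [-0.5, 0, 0],
    [-0.38, 0, 0]
  ],
  "delta_rot": [
    [0, 0, 0.06],
    [0, 0, 0],
    [0, 0, 0],
    [0, 0, 0],
    [0, 0, 0]
  ],
  "hand": [1, 1, 1, 1, 1]
}}

```text
clock: 8.3
tcp_pos: [551.0, -159.2, 154.1]
tool_rot: [2.432, 1.987, -0.0]
ft_force: [0.0, 0.2, -3.1]
finger_gap: 0.149
grasp_force: 40.0
```

Call:
{"api": "apply_moves", "payload": {
  "xyz": [
    [0, 0, -0.1],
    [0, 0, -0.1],
    [0, 0, 0],
    [0, 0, 0],
    [0, 0, 0]
  ],
  "delta_rot": [
    [0, 0, 0],
    [0, 0, 0],
    [0, 0, 0],
    [0, 0, 0],
    [0, 0, 0]
  ],
  "hand": [1, 1, 1, 1, 1]
}}

```text
clock: 8.8
tcp_pos: [551.3, -157.0, 163.9]
tool_rot: [-2.431, -1.99, -0.0]
ft_force: [0.8, 0.1, -2.8]
finger_gap: 0.145
grasp_force: 40.0
```

```bash
cat >> h.py <<'E'
M=np.array([550.7,-159.06]); YAW=-1.77
def where(off=1.8):
    s=telemetry.get_state(); c,sn=np.cos(YAW),np.sin(YAW)
    R=Ro.from_rotvec(s["tool_rot"]).as_matrix(); tp=np.array(s["tcp_pos"])
    d=tp[:2]-M; print("clock",s["clock"],"rod in mould x,y:",(c*d[0]+sn*d[1]+off).round(2),(-sn*d[0]+c*d[1]).round(2),"tip z",(tp[2]-93.9).round(2),
     "F",np.round(s["ft_force"],2),"M",np.round(s["moment"],3),"yaw err deg",np.degrees((np.arctan2(R[1,0],R[0,0])-np.pi-YAW+np.pi)%(2*np.pi)-np.pi).round(2))
E
python3 -c "
from h import *
where()"
```

```text
clock 8.8 rod in mould x,y: -0.29 0.2 tip z 69.98 F [ 0.75  0.09 -2.75] M [-0.071 -0.086  0.006] yaw err deg 0.01
```

Call:
{"api": "apply_moves", "payload": {
  "xyz": [
    [-0.186, -0.004, 0],
    [0, 0, -0.06],
    [0, 0, -0.04],
    [0, 0, -0.04],
    [0, 0, 0]
  ],
  "delta_rot": [
    [0, 0, 0],
    [0, 0, 0],
    [0, 0, 0],
    [0, 0, 0],
    [0, 0, 0]
  ],
  "hand": [1, 1, 1, 1, 1]
}}

```text
clock: 9.3
tcp_pos: [548.9, -167.0, 170.3]
tool_rot: [-2.432, -1.988, 0.001]
ft_force: [1.2, -1.6, -7.4]
finger_gap: 0.142
grasp_force: 40.0
```

```bash
python3 -c "
from h import *
where()"
```

```text
clock 9.3 rod in mould x,y: 9.91 -0.18 tip z 76.4 F [ 1.25 -1.62 -7.39] M [-0.242 -0.356  0.023] yaw err deg -0.07
```

Call:
{"api": "apply_moves", "payload": {
  "xyz": [
    [0, 0, 0.12],
    [0.053, 0.13, 0],
    [0, 0, -0.06],
    [0, 0, -0.06],
    [0, 0, 0]
  ],
  "delta_rot": [
    [0, 0, 0],
    [0, 0, 0],
    [0, 0, 0],
    [0, 0, 0],
    [0, 0, 0]
  ],
  "hand": [1, 1, 1, 1, 1]
}}

```text
clock: 9.8
tcp_pos: [556.2, -165.4, 170.6]
tool_rot: [-2.432, -1.988, -0.0]
ft_force: [1.4, -0.3, -8.4]
finger_gap: 0.148
grasp_force: 40.0
```

Call:
{"api": "apply_moves", "payload": {
  "xyz": [
    [0, 0, 0.12],
    [0.127, 0.053, 0],
    [0, 0, -0.06],
    [0, 0, -0.06],
    [0, 0, 0]
  ],
  "delta_rot": [
    [0, 0, 0],
    [0, 0, 0],
    [0, 0, 0],
    [0, 0, 0],
    [0, 0, 0]
  ],
  "hand": [1, 1, 1, 1, 1]
}}

```text
clock: 10.3
tcp_pos: [559.8, -159.6, 170.6]
tool_rot: [-2.432, -1.988, -0.0]
ft_force: [1.7, 0.3, -8.8]
finger_gap: 0.146
grasp_force: 40.0
```

Call:
{"api": "apply_moves", "payload": {
  "xyz": [
    [0, 0, 0.12],
    [0.127, -0.053, 0],
    [0, 0, -0.06],
    [0, 0, -0.06],
    [0, 0, 0]
  ],
  "delta_rot": [
    [0, 0, 0],
    [0, 0, 0],
    [0, 0, 0],
    [0, 0, 0],
    [0, 0, 0]
  ],
  "hand": [1, 1, 1, 1, 1]
}}

```text
clock: 10.8
tcp_pos: [558.2, -152.9, 170.6]
tool_rot: [-2.431, -1.988, 0.0]
ft_force: [0.7, 0.6, -8.9]
finger_gap: 0.147
grasp_force: 40.0
```

```bash
python3 -c "
from h import *
where()"
```

```text
clock 10.8 rod in mould x,y: -5.77 6.15 tip z 76.67 F [ 0.7   0.58 -8.9 ] M [ 0.063 -0.277 -0.006] yaw err deg -0.05
```

Call:
{"api": "apply_moves", "payload": {
  "xyz": [
    [0, 0, 0.12],
    [0.06, -0.127, 0],
    [0, 0, -0.06],
    [0, 0, -0.06],
    [0, 0, 0]
  ],
  "delta_rot": [
    [0, 0, 0],
    [0, 0, 0],
    [0, 0, 0],
    [0, 0, 0],
    [0, 0, 0]
  ],
  "hand": [1, 1, 1, 1, 1]
}}

```text
clock: 11.3
tcp_pos: [552.5, -148.8, 170.5]
tool_rot: [-2.431, -1.988, 0.001]
ft_force: [-0.4, -0.5, -8.5]
finger_gap: 0.147
grasp_force: 40.0
```

Call:
{"api": "apply_moves", "payload": {
  "xyz": [
    [0, 0, 0.12],
    [-0.053, -0.127, 0],
    [0, 0, -0.06],
    [0, 0, -0.06],
    [0, 0, 0]
  ],
  "delta_rot": [
    [0, 0, 0],
    [0, 0, 0],
    [0, 0, 0],
    [0, 0, 0],
    [0, 0, 0]
  ],
  "hand": [1, 1, 1, 1, 1]
}}

```text
clock: 11.8
tcp_pos: [545.8, -150.3, 170.6]
tool_rot: [-2.432, -1.988, 0.001]
ft_force: [0.3, -0.5, -9.5]
finger_gap: 0.149
grasp_force: 40.0
```

Call:
{"api": "apply_moves", "payload": {
  "xyz": [
    [0, 0, 0.12],
    [-0.127, -0.053, 0],
    [0, 0, -0.06],
    [0, 0, -0.06],
    [0, 0, 0]
  ],
  "delta_rot": [
    [0, 0, 0],
    [0, 0, 0],
    [0, 0, 0],
    [0, 0, 0],
    [0, 0, 0]
  ],
  "hand": [1, 1, 1, 1, 1]
}}

```text
clock: 12.3
tcp_pos: [543.3, -156.5, 172.3]
tool_rot: [2.431, 1.986, 0.002]
ft_force: [0.4, -0.3, -2.9]
finger_gap: 0.144
grasp_force: 40.0
```

Call:
{"api": "apply_moves", "payload": {
  "xyz": [
    [0, 0, 0.12],
    [-0.127, 0.053, 0],
    [0, 0, -0.06],
    [0, 0, -0.06],
    [0, 0, 0]
  ],
  "delta_rot": [
    [0, 0, 0],
    [0, 0, 0],
    [0, 0, 0],
    [0, 0, 0],
    [0, 0, 0]
  ],
  "hand": [1, 1, 1, 1, 1]
}}

```text
clock: 12.8
tcp_pos: [543.3, -162.8, 170.4]
tool_rot: [-2.432, -1.988, 0.001]
ft_force: [1.1, -1.8, -8.1]
finger_gap: 0.141
grasp_force: 40.0
```

```bash
python3 -c "
from h import *
where()"
```

```text
clock 12.8 rod in mould x,y: 6.94 -6.49 tip z 76.49 F [ 1.13 -1.81 -8.09] M [-0.267 -0.161 -0.009] yaw err deg -0.07
```

The hole is at mould (~0,-9): free at TCP (543.3,-156.5). Going back there and up.

Call:
{"api": "apply_moves", "payload": {
  "xyz": [
    [0, 0, 0.12],
    [0.127, -0.053, 0],
    [0, 0, -0.06],
    [0, 0, -0.06],
    [0, 0, 0]
  ],
  "delta_rot": [
    [0, 0, 0],
    [0, 0, 0],
    [0, 0, 0],
    [0, 0, 0],
    [0, 0, 0]
  ],
  "hand": [1, 1, 1, 1, 1]
}}

```text
clock: 13.3
tcp_pos: [543.3, -156.3, 172.3]
tool_rot: [2.43, 1.987, 0.002]
ft_force: [-0.1, 0.0, -3.1]
finger_gap: 0.142
grasp_force: 40.0
```

Call:
{"api": "apply_moves", "payload": {
  "xyz": [
    [0, 0, -0.04],
    [0, 0, -0.04],
    [0, 0, 0],
    [0, 0, 0],
    [0, 0, 0]
  ],
  "delta_rot": [
    [0, 0, 0],
    [0, 0, 0],
    [0, 0, 0],
    [0, 0, 0],
    [0, 0, 0]
  ],
  "hand": [1, 1, 1, 1, 1]
}}

```text
clock: 13.8
tcp_pos: [542.3, -156.0, 174.8]
tool_rot: [-2.432, -1.988, 0.0]
ft_force: [0.6, -0.4, -3.1]
finger_gap: 0.145
grasp_force: 40.0
```

```bash
python3 -c "
from h import *
where()"
```

```text
clock 13.8 rod in mould x,y: 0.51 -8.86 tip z 80.91 F [ 0.59 -0.36 -3.14] M [-0.059 -0.065  0.01 ] yaw err deg -0.06
```

Call:
{"api": "apply_moves", "payload": {
  "xyz": [
    [0, 0, -0.04],
    [0, 0, -0.04],
    [0, 0, -0.04],
    [0, 0, 0],
    [0, 0, 0]
  ],
  "delta_rot": [
    [0, 0, 0],
    [0, 0, 0],
    [0, 0, 0],
    [0, 0, 0],
    [0, 0, 0]
  ],
  "hand": [1, 1, 1, 1, 1],
  "squeeze": 60
}}

```text
clock: 14.3
tcp_pos: [542.1, -155.9, 180.2]
tool_rot: [-2.432, -1.988, 0.001]
ft_force: [1.7, -0.1, -8.8]
finger_gap: 0.145
grasp_force: 60.0
```

Call:
{"api": "apply_moves", "payload": {
  "xyz": [
    [0, 0, -0.03],
    [0, 0, -0.03],
    [0, 0, -0.03],
    [0, 0, 0],
    [0, 0, 0]
  ],
  "delta_rot": [
    [0, 0, 0],
    [0, 0, 0],
    [0, 0, 0],
    [0, 0, 0],
    [0, 0, 0]
  ],
  "hand": [1, 1, 1, 1, 1]
}}

```text
clock: 14.8
tcp_pos: [541.6, -155.8, 184.8]
tool_rot: [-2.431, -1.987, 0.002]
ft_force: [-0.8, 0.3, -13.4]
finger_gap: 0.142
grasp_force: 60.0
```

```bash
python3 -c "
from h import *
where()"
```

```text
clock 14.8 rod in mould x,y: 0.36 -9.53 tip z 90.87 F [ -0.8    0.32 -13.4 ] M [-0.115 -0.229 -0.028] yaw err deg -0.06
```

Call:
{"api": "apply_moves", "payload": {
  "xyz": [
    [0, 0, -0.03],
    [0, 0, -0.03],
    [0, 0, -0.03],
    [0, 0, 0],
    [0, 0, 0]
  ],
  "delta_rot": [
    [0, 0, 0],
    [0, 0, 0],
    [0, 0, 0],
    [0, 0, 0],
    [0, 0, 0]
  ],
  "hand": [1, 1, 1, 1, 1]
}}

```text
clock: 15.3
tcp_pos: [542.0, -155.9, 189.9]
tool_rot: [-2.432, -1.988, 0.001]
ft_force: [-0.5, 0.6, -14.1]
finger_gap: 0.145
grasp_force: 60.0
```

Call:
{"api": "apply_moves", "payload": {
  "xyz": [
    [0, 0, -0.03],
    [0, 0, -0.03],
    [0, 0, -0.02],
    [0, 0, 0],
    [0, 0, 0]
  ],
  "delta_rot": [
    [0, 0, 0],
    [0, 0, 0],
    [0, 0, 0],
    [0, 0, 0],
    [0, 0, 0]
  ],
  "hand": [1, 1, 1, 1, 1]
}}

```text
clock: 15.8
tcp_pos: [542.2, -156.0, 194.1]
tool_rot: [-2.432, -1.988, 0.001]
ft_force: [-1.8, 1.0, -13.1]
finger_gap: 0.144
grasp_force: 60.0
```

```bash
python3 -c "
from h import *
where()"
```

```text
clock 15.8 rod in mould x,y: 0.47 -8.99 tip z 100.15 F [ -1.81   1.05 -13.1 ] M [0.082 0.466 0.009] yaw err deg -0.06
```

Call:
{"api": "apply_moves", "payload": {
  "xyz": [
    [0, 0, -0.03],
    [0, 0, -0.03],
    [0, 0, -0.02],
    [0, 0, 0],
    [0, 0, 0]
  ],
  "delta_rot": [
    [0, 0, 0],
    [0, 0, 0],
    [0, 0, 0],
    [0, 0, 0],
    [0, 0, 0]
  ],
  "hand": [1, 1, 1, 1, 1]
}}

```text
clock: 16.3
tcp_pos: [542.3, -156.1, 198.1]
tool_rot: [-2.432, -1.988, 0.0]
ft_force: [-3.1, 0.5, -12.9]
finger_gap: 0.141
grasp_force: 60.0
```

```bash
python3 -c "
from h import *
where()
p=optics.read_camera('scene')
cv2.imwrite('pics/s2.png',cv2.resize(p['img'][120:250,230:430],(780,507),interpolation=cv2.INTER_CUBIC)[:,:,::-1])"
```

```text
clock 16.3 rod in mould x,y: 0.53 -8.87 tip z 104.25 F [ -3.12   0.49 -12.94] M [ 0.078  0.721 -0.001] yaw err deg -0.06
```

View pics/s2.png

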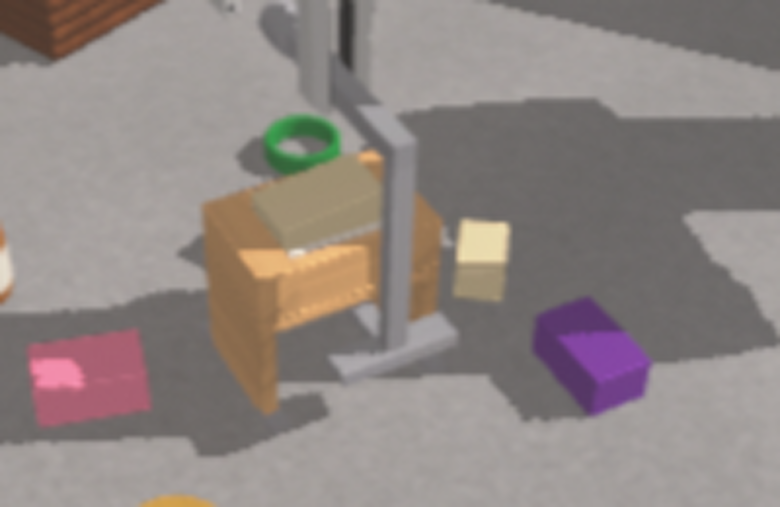

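Soap bar stands out by roughly half its height, level. Now lower and withdraw.

Call:
{"api": "apply_moves", "payload": {
  "xyz": [
    [0, 0, 0.12],
    [0, 0, 0.16],
    [0, 0, 0.2],
    [0, 0, 0.2],
    [0, 0, 0.2]
  ],
  "delta_rot": [
    [0, 0, 0],
    [0, 0, 0],
    [0, 0, 0],
    [0, 0, 0],
    [0, 0, 0]
  ],
  "hand": [1, 1, 1, 1, 1]
}}

```text
clock: 16.85
tcp_pos: [543.8, -156.4, 153.7]
tool_rot: [2.43, 1.986, 0.003]
ft_force: [-0.0, 0.1, -3.5]
finger_gap: 0.144
grasp_force: 60.0
```

Call:
{"api": "apply_moves", "payload": {
  "xyz": [
    [0, 0, 0],
    [0, 0, 0],
    [0, 0, 0],
    [0, 0, 0],
    [0, 0, 0]
  ],
  "delta_rot": [
    [0, 0, 0],
    [0, 0, 0],
    [0, 0, 0],
    [0, 0, 0],
    [0, 0, 0]
  ],
  "hand": [1, 1, 1, 1, 1]
}}

```text
clock: 17.35
tcp_pos: [542.8, -156.2, 154.5]
tool_rot: [2.432, 1.988, 0.001]
ft_force: [-0.4, -0.5, -4.1]
finger_gap: 0.145
grasp_force: 60.0
```

```bash
python3 -c "
from h import *
where()"
```

```text
clock 17.35 rod in mould x,y: 0.59 -8.29 tip z 60.57 F [-0.41 -0.52 -4.14] M [-0.092 -0.043 -0.005] yaw err deg -0.06
```

Call:
{"api": "apply_moves", "payload": {
  "xyz": [
    [0.3, 0.16, 0],
    [0.5, 0, 0],
    [0.6, 0, 0],
    [0.6, 0, 0],
    [0.6, 0, 0]
  ],
  "delta_rot": [
    [0, 0, 0],
    [0, 0, 0],
    [0, 0, 0],
    [0, 0, 0],
    [0, 0, 0]
  ],
  "hand": [1, 1, 1, 1, 1]
}}

```text
clock: 17.85
tcp_pos: [576.9, -28.1, 154.2]
tool_rot: [2.432, 1.988, 0.002]
ft_force: [0.0, -0.2, -4.6]
finger_gap: 0.145
grasp_force: 60.0
```

Call:
{"api": "apply_moves", "payload": {
  "xyz": [
    [0.4, 0, 0],
    [0, 0, 0.1],
    [0, 0, 0.1],
    [0, 0, 0],
    [0, 0, 0]
  ],
  "delta_rot": [
    [0, 0, 0],
    [0, 0, 0],
    [0, 0, 0],
    [0, 0, 0],
    [0, 0, 0]
  ],
  "hand": [1, 1, 1, 1, 1]
}}

```text
clock: 18.35
tcp_pos: [579.7, -11.4, 143.5]
tool_rot: [-2.433, -1.986, 0.001]
ft_force: [-0.5, 0.0, -3.0]
finger_gap: 0.143
grasp_force: 60.0
```

Call:
{"api": "apply_moves", "payload": {
  "xyz": [
    [0, 0, 0.04],
    [0, 0, 0.04],
    [0, 0, 0.03],
    [0, 0, 0],
    [0, 0, 0]
  ],
  "delta_rot": [
    [0, 0, 0],
    [0, 0, 0],
    [0, 0, 0],
    [0, 0, 0],
    [0, 0, 0]
  ],
  "hand": [1, 1, 1, 1, 1]
}}

```text
clock: 18.85
tcp_pos: [580.3, -11.2, 139.0]
tool_rot: [2.432, 1.987, -0.0]
ft_force: [-0.7, -2.3, -0.5]
finger_gap: 0.143
grasp_force: 60.0
```

```bash
python3 -c "
from h import *
where()"
```

```text
clock 18.85 rod in mould x,y: -149.01 -0.26 tip z 45.1 F [-0.74 -2.33 -0.51] M [-0.322  0.117 -0.01 ] yaw err deg -0.07
```

Touching down. Release and rise.

Call:
{"api": "apply_moves", "payload": {
  "xyz": [
    [0, 0, 0],
    [0, 0, 0],
    [0, 0, 0],
    [0, 0, 0],
    [0, 0, 0]
  ],
  "delta_rot": [
    [0, 0, 0],
    [0, 0, 0],
    [0, 0, 0],
    [0, 0, 0],
    [0, 0, 0]
  ],
  "hand": [0.3, -0.3, -0.6, -1, -1]
}}

```text
clock: 19.35
tcp_pos: [580.2, -10.5, 138.5]
tool_rot: [2.432, 1.988, 0.0]
ft_force: [-0.4, -0.5, 0.8]
finger_gap: 0.533
grasp_force: 0.0
```

Call:
{"api": "apply_moves", "payload": {
  "xyz": [
    [0, 0, 0],
    [0, 0, 0],
    [0, 0, 0],
    [0, 0, 0],
    [0, 0, 0]
  ],
  "delta_rot": [
    [0, 0, 0],
    [0, 0, 0],
    [0, 0, 0],
    [0, 0, 0],
    [0, 0, 0]
  ],
  "hand": [-1, -1, -1, -1, -1]
}}

```text
clock: 19.85
tcp_pos: [580.1, -10.6, 138.4]
tool_rot: [-2.432, -1.988, -0.0]
ft_force: [0.3, 0.4, 0.1]
finger_gap: 0.955
grasp_force: 0.0
```

Call:
{"api": "apply_moves", "payload": {
  "xyz": [
    [0, 0, -0.2],
    [0, 0, -0.4],
    [0, 0, -0.6],
    [0, 0, -0.8],
    [0, 0, -0.8]
  ],
  "delta_rot": [
    [0, 0, 0],
    [0, 0, 0],
    [0, 0, 0],
    [0, 0, 0],
    [0, 0, 0]
  ],
  "hand": [-1, -1, -1, -1, -1]
}}

```text
clock: 20.35
tcp_pos: [579.7, -10.6, 280.3]
tool_rot: [-2.432, -1.988, 0.0]
ft_force: [0.5, 0.1, 0.7]
finger_gap: 1.0
grasp_force: 0.0
```

```bash
python3 -c "
from h import *
where()
p=optics.read_camera('scene')
cv2.imwrite('pics/s3.png',cv2.resize(p['img'][120:320,180:480],(780,520),interpolation=cv2.INTER_CUBIC)[:,:,::-1])"
```

```text
clock 20.35 rod in mould x,y: -149.47 -0.97 tip z 186.35 F [0.46 0.12 0.67] M [-0.054 -0.145 -0.041] yaw err deg -0.06
```

View pics/s3.png

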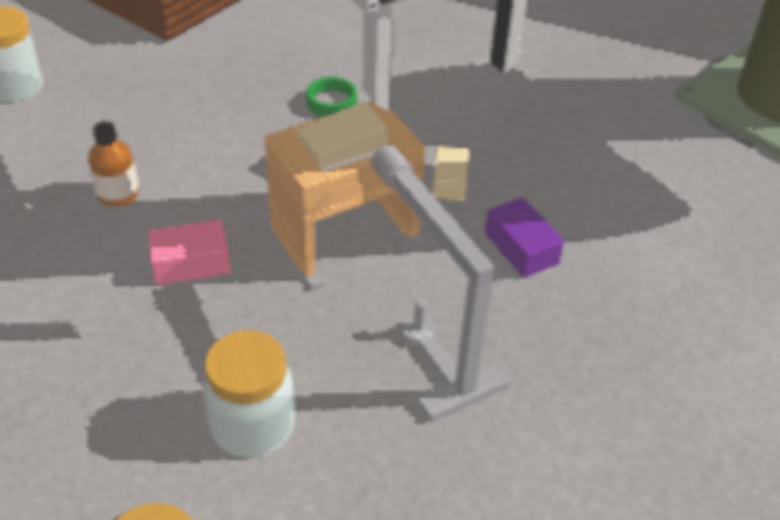

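The knockout stands clear of the mould, the bar stands half out and level, and the bystanders look undisturbed.

```bash
python3 -c "
from h import *
print(ticket.job_done())"
```

```text
the job is handed in; nothing more can be done
None
```

I handed the job in at about 20 s: the soap bar is up about 18 mm and level in the mould, the knockout stands about 149 mm from its axis, and the jar, tape roll and amber bottle look undisturbed; no verdict was returned.

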